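# Clear the hook and trip-test the infeed limit switch

### The job

Someone has hung a weight on the hook right in the sweep of the limit switch's roller arm: lift it up and off the hook and stand it gently upright in the empty half of the parts tray. Then test the switch: push the roller arm sideways, towards the hook, through its slack until you feel the firm spring inside give a little and the switch trips, hold it there for a second without forcing it on towards the end of its travel, and let the arm spring back. Leave all the other things where they are.

Things in the scene. Friction and masses are not known exactly. Their poses are not given: they have to be found in the camera images.
- rig: the fixed switch rig: dark steel base plate 110 (x) x 210 (y) x 12 mm, from y = -95 to +115 mm. Origin on the table, z up, yaw varies. In its own frame: grey switch housing 40 x 44 mm, top at z = 97 mm, centred at (-10, -45) mm; 16 mm square hook post at (-12, 12) mm, top at z = 158 mm
- hook_mid (a point): on the upper side of the hook's 8 mm round bar, 154 mm above the table, near where the weight hangs; axes as the rig's. The bar runs level along the rig's +x from the post; 32 mm beyond this point (+x) is its upturned tip, whose top is 8 mm above the bar's upper side
- weight_center (a point): the hanging weight's centre, 70.5 mm above its bottom (141 mm high, 0.35 to 0.7 kg). Bottom 50 mm: dark steel block 36 (x) x 42 (y) mm, flat underneath, stands by itself. Above: upright steel strap 8 mm thick (its x), 34 mm wide (its y), slot 18 mm wide from 75 to 105 mm above the bottom. Hanging, its x is along the rig's x and the bar bears on the slot's upper edge
- weight_head (a point): centre of the solid head of the weight's strap (8 x 34 mm, 36 mm high, the place to grip), 123 mm above the weight's bottom; about 172 mm above the table while hanging. The weight must be lifted more than 8 mm (and at most 22 mm) and then moved at least 45 mm along the rig's +x to leave the hook over its tip
- tray: the fixed plywood parts tray 190 (x) x 230 (y) x 30 mm high, walls and floor 6 mm, divided by one wall into two bays, each 178 (x) x 106 (y) mm. Origin under its centre
- empty_bay (a point): centre of the floor of the tray's empty bay (the one at the tray's +y side), 6 mm above the table; axes as the tray's
- roller_center (a point): centre of the roller on top of the switch's roller arm: 26 mm across, 12 mm wide, turns freely on an axis along the rig's x. At rest the arm is upright, this point 142 mm above the table and 62 mm from the pivot; the arm (6 x 8 mm steel) is behind the roller (-x). It swings in the rig's y-z plane, pushed by the roller to the rig's +y (to the hook); a light spring returns it
- lever_pivot (a point): on the roller arm's pivot axis (along the rig's x), in the plane of the roller, 80 mm above the table; axes as the rig's
- trip (a joint): how far the contact block in the switch is pressed, rad of arm turn (0.01 rad = 0.6 mm at the roller): 0 at rest, trips above 0.06, damaged above 0.20, springs back. First the arm swings through slack of 0.05 to 0.5 rad (varies, unseen; this stays 0) against under 1.5 N; then the force at the roller steps up to 4 to 5 N, 5 to 6.5 N at the trip, 8.5 to 10 N at damage
- sprocket: the toothed wheel lying in the full bay of the tray (70 mm across, 18 mm high; origin under its centre); a bystander, to be left alone
- bearing: a ring bearing in the full bay (40 mm across, 12 mm high; origin under its centre); a bystander, to be left alone
- bolt: a short headed bolt standing in the full bay (30 mm shank upwards to an 18 mm head; origin under it); a bystander, to be left alone
- spare_roller: a spare grey roller, 28 mm across and 30 mm high, standing on the rig's base plate beyond the hook (origin under its centre); a bystander, to be left alone
- wrench: a wrench lying near the far edge of the table; a bystander, to be left alone
- screwdriver: a screwdriver lying crosswise beyond the task things; a bystander, to be left alone
- grease_tin: a closed metal tin, 68 mm across and 90 mm high, on the left (origin under it); a bystander, to be left alone
- carton_small: an open cardboard carton 150 x 110 x 70 mm, on the right (origin under it); a bystander, to be left alone
Mind the look-alikes: they are no part of the job. What is shaped like the part that bears weight_center but green is not meant. Leave any purple look-alike of the rig alone.

How it is judged:
By the outcome, as a careful person would: the job done as asked, in the order asked, and still so for the second after the job is handed in, with the robot touching nothing.
It also fails if it takes over 64 s, if anything falls off the work surface, if the arm or the gripper's body presses on something with over 40 N, if the wrist force passes 120 N, or if a joint passes its speed limit or range.

### The arm

A 6-joint arm with a two-finger parallel gripper is mounted at the origin on the work surface. World frame = base frame: x ahead of the robot, y to its left, z up, the work surface at z = 0. Lengths are in m, angles in rad, forces in N, time in s.
With the tool pointing down it reaches from about 0.25 to 0.725 m from the base axis. Payload 4 kg.
Tool frame: the origin (TCP) lies on the centre line of the jaws, within the pads' length; the fingertips stand 8 mm ahead of it and the grasp point (between the pads) lies 11 mm behind it (finger_overhang is the distance from the TCP to the fingertips, in m); y points along the fingers, z is the direction in which the jaws open and shut, and the axes are right-handed (so a half turn about y gives the same grasp; the last joint's range is limited). The gripper opens to 85 mm and grips with 20 to 120 N. Pads are 22 mm wide; open, the fingers measure 114 mm over their backs; the gripper's body (76 mm by 85 mm) begins 54 mm behind the grasp point. The pads swing forward as they close: fully open they stand 13 mm farther back than shut.
Start: joints at [-1.154, 0.241, 0.005, 1.335, 0, 1.571], TCP at [0.202, -0.457, 0.239] pointing down, gripper open.
Joint ranges: [-2.72, 2.72], [-1.05, 1.87], [-1.09, 1.28], [-1.99, 2.15], [-1.42, 1.44], [-3.14, 3.14]. Speed limits (rad/s): [2.79, 2.79, 3.14, 3.14, 3.14, 3.14].

### API

Orientations are given as a unit quaternion [x, y, z, w].
In Python, from rig import * gives the robot as it stands.
- The arm moves only by the tool step_arm, never from a script. Its argument "rows" is a list of rows, each an object with "dp": the shift along the tool's x, y, z in m, a list of three; "turn": the turn about the tool's y in rad; "jaw": the gripper command: -1 is fully open, 1 is shut, values between are in proportion. In form: [{"dp": [dx, dy, dz], "turn": turn, "jaw": jaw}, ...]. A call has 1 to 12 rows; each row is the pose to reach, as a shift and turn from the pose commanded when the call began, along the tool's axes at that moment; what a row does not reach only later rows make up. A row lasts 1/12 s, in which the tool goes at most 41.7 mm and 7.16 degrees, less where a joint would pass 70% of its speed; a pose out of reach is approached as far as the arm can. A call with a gripper value outside its range is refused whole. The fingers move at their own pace and stop on an object; "squeeze" is the grip in N (left out, the last holds). Time passes only in rows, so rows that repeat a pose let the fingers close. It gives the time, the measured TCP pose, the force and the opening at its end, in the units of the state.
- get_state(): the state, without advancing time (a new reading comes with each control period).
- capture(name): name is "side" or "top"; returns a dict with "color" (384x512x3 uint8, red, green, blue), "range_z" (384x512 float32, m along the optical axis (not along the pixel's ray), 0 where there is no reading), "K" (3x3 intrinsics, pixels), "R" (3x3) and "t" (3): a world point X has camera coordinates R X + t. Camera axes: x right, y down, z forward; pixel columns grow to the right and rows downward; lengths in m; the calibration is good to about 2 mm. A picture is of the moment at which its call begins.
- finish_job(): hands the job in, once; it reports no verdict.
Trained networks look in a picture, given as the dict that the camera call returned (one of the last four; its "shot" number tells which), for a name from the list of things; names that differ only in an ending like _2 or _b are one class to them, and where a whole thing is asked for, a point or a joint stands for the part that bears it (a point fixed in the world has none). Each returns a list of dicts, best first, with "score" (0 to 1); they miss things now and then, are a little off and sometimes report something else, mostly with a low value. They report only what shows in the picture. A call takes as long as a camera call. They do not tell look-alikes from the thing itself.
- look_for(picture, target): "point" ([x, y, z] in m, in world coordinates, good to about 4 mm: the middle of the surface that is visible of it).
- masks_of(picture, target): "pixels" (384x512 bool, what is visible of it).
- place_of(picture, target): "point" ([x, y, z] in m, in world coordinates, good to about 4 mm: a listed point, or the origin of a listed thing).
The state is a dict: "time": time; "joint_positions": joint angles; "qd": joint speeds; "joint_torque": joint torques, N m; "tcp_pos": TCP position; "tool_rot": TCP orientation; "wrist_force": force on the tool from outside, world axes, zero at the start; "torque": the same for the moment, N m; "opening": finger opening in m.
Only numpy, scipy, OpenCV 4.12 (cv2) and the standard library are available. Lean on these libraries where they do the work, as an engineer would, in place of code of your own. Each camera call takes 0.05 s, during which the arm holds its last target.

## Working session

There is one attempt and no reset: what is moved stays moved. The work goes in short steps, Python scripts to look and compute and a tool call to move; the robot and the scene stay as the last step left them, time stands still between calls to the robot, and variables do not carry over. Pictures are saved under pics/ and viewed, and the job is handed in when it is done.

Besides the shell and the picture viewer there is one more tool, called as name(argument=value, ...), one argument or row to a line, values as JSON. step_arm: Moves the arm, as the interface text tells. Its arguments: {"type":"object","properties":{"rows":{"type":"array"},"squeeze":{"type":"number"}},"required":["rows"]}

```bash
ls; mkdir -p pics; cat > h.py <<'E'
from rig import *
import numpy as np, cv2
from scipy.spatial.transform import Rotation as Ro
def save(p,n): cv2.imwrite('pics/'+n, cv2.cvtColor(p['color'],cv2.COLOR_RGB2BGR))
def unproj(p,m=None):
    z=p['range_z']; v,u=np.indices(z.shape); K=p['K']
    c=np.stack([(u-K[0,2])/K[0,0]*z,(v-K[1,2])/K[1,1]*z,z],-1)
    return (c-p['t'])@p['R']
def pix(p,X):
    c=p['R']@np.array(X)+p['t']; q=p['K']@c; return (q[:2]/q[2]).round(1)
E
python3 - <<'E'
from h import *
s=get_state(); print(s)
print(Ro.from_quat(s['tool_rot']).as_matrix().round(3))
for n in ['side','top']:
    p=capture(n); save(p,n+'0.png'); print(n,p['t'],(-p['R'].T@p['t']).round(3))
    for t in ['rig','hook_mid','weight_center','weight_head','tray','empty_bay','roller_center','lever_pivot','spare_roller','sprocket']:
        for r in place_of(p,t)[:3]: print(t,np.round(r['point'],4),round(r['score'],2),pix(p,r['point']))
E
```

```text
pics
{'time': 0.0, 'joint_positions': array([-1.15395776e+00,  2.41412339e-01,  3.71393904e-03,  1.33519129e+00,
        4.11989173e-05,  1.57078732e+00]), 'qd': array([ 0.00223949,  0.00144324,  0.00048695, -0.00121984, -0.00109575,
        0.00012304]), 'joint_torque': array([ 5.96750633e-04, -3.72319543e+01,  2.52407008e+01,  1.68404868e-02,
        9.17958369e-05, -9.55798555e-06]), 'tcp_pos': array([ 0.20219712, -0.45661747,  0.23840933]), 'tool_rot': array([-0.14645195,  0.69253051, -0.69107628,  0.14617418]), 'wrist_force': array([-0.36333966,  0.00782619, -0.16725731]), 'torque': array([-0.00462489,  0.01434685,  0.00622152]), 'opening': 0.0856968637438575}
[[-0.914 -0.001  0.405]
 [-0.405  0.002 -0.914]
 [-0.    -1.    -0.002]]
side [0.47659579 0.23644313 1.30094906] [0.08  1.011 0.973]
rig [ 0.537  -0.2204  0.0033] 0.6 [275.8 193.1]
hook_mid [ 0.3378 -0.281   0.1561] 0.93 [342.7 158.4]
hook_mid [ 0.5711 -0.2115  0.154 ] 0.56 [266.  154.4]
weight_center [ 0.5745 -0.2048  0.1194] 0.56 [264.1 164.3]
weight_center [ 0.711  -0.1702  0.0695] 0.55 [222.3 173.3]
weight_center [ 0.5
[... 1015 characters left out ...]
.2085  0.1186] 0.65 [318.9 167.7]
weight_center [ 0.7066 -0.1742  0.0672] 0.63 [304.  132.3]
weight_center [0.4144 0.1115 0.0059] 0.54 [222.8 224.7]
weight_head [ 0.7068 -0.1813  0.1216] 0.69 [307.7 126.9]
weight_head [ 0.5734 -0.2118  0.1705] 0.47 [321.9 162.5]
tray [0.4697 0.1885 0.0014] 0.83 [199.8 209.6]
empty_bay [0.4807 0.2394 0.009 ] 0.97 [184.4 206.6]
roller_center [ 0.5713 -0.2633  0.1391] 0.48 [337. 165.]
roller_center [ 0.3408 -0.3358  0.1429] 0.43 [366.7 237.1]
lever_pivot [ 0.3431 -0.3342  0.0757] 0.86 [361.5 238.4]
lever_pivot [ 0.563  -0.2668  0.0793] 0.67 [335.3 171.9]
spare_roller [ 0.5584 -0.1306  0.0098] 0.57 [292.5 179.6]
sprocket [0.4992 0.1275 0.0052] 0.59 [217.5 200. ]
```

View pics/side0.png

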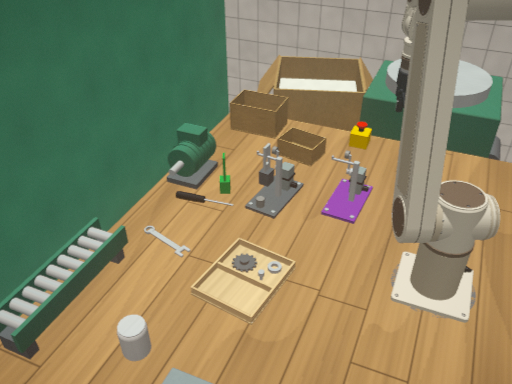

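View pics/top0.png

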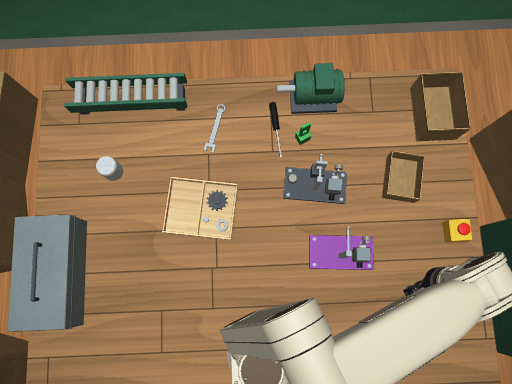

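```bash
python3 - <<'E'
from h import *
im=cv2.imread('pics/side0.png')[120:240,190:390]; cv2.imwrite('pics/sidez.png',cv2.resize(im,None,fx=4,fy=4,interpolation=cv2.INTER_CUBIC))
im=cv2.imread('pics/top0.png')[110:270,260:400]; cv2.imwrite('pics/topz.png',cv2.resize(im,None,fx=3.7,fy=3.7,interpolation=cv2.INTER_CUBIC))
E
```

```text
(no output)
```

View pics/sidez.png

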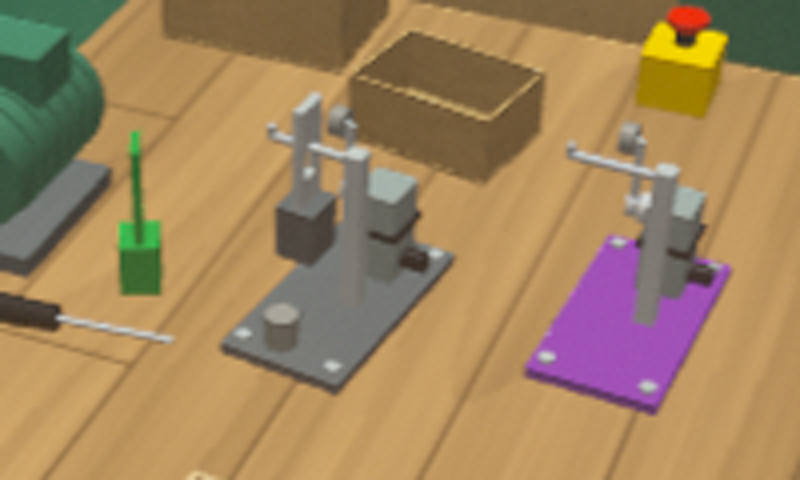

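View pics/topz.png

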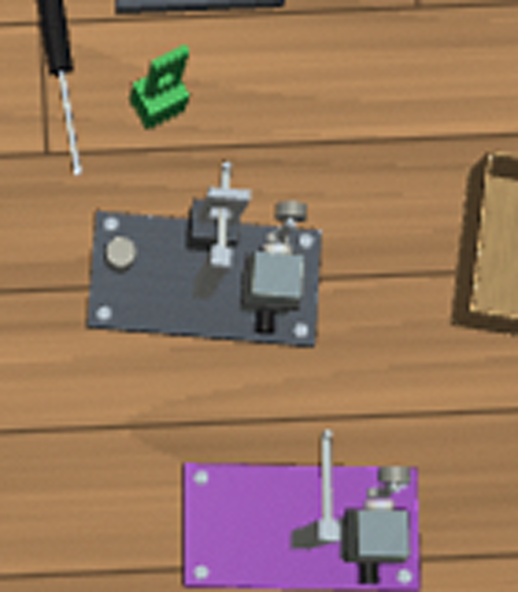

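The real rig is the dark one (top view around (317,186)). The purple rig (343,252) and the green weight (304,133) are the decoys. Next I measure the yaws and positions.

```bash
python3 - <<'E'
from h import *
p=capture('top'); P=unproj(p); 
for n in ['rig','tray']:
    ms=masks_of(p,n)
    for r in ms[:2]:
        m=r['pixels']; Q=P[m]; 
        print(n,r['score'],m.sum(),Q.mean(0).round(3))
        zs=Q[:,2]
        sel=(abs(zs-0.012)<.006) if n=='rig' else zs>-1
        q=Q[sel][:,:2]
        rect=cv2.minAreaRect((q*1000).astype(np.float32)); print(rect, cv2.boxPoints(rect).round(0).tolist())
for r in masks_of(p,'weight_head')[:3]:
    print('w',r['score'],P[r['pixels']].mean(0))
for cam in ['top','side']:
    p=capture(cam);P=unproj(p)
    reg=(np.abs(P[...,0]-.55)<.08)&(np.abs(P[...,1]+.23)<.09)&(P[...,2]>.125)&(P[...,2]<.22)
    for (a,b) in [(.125,.135),(.135,.145),(.145,.15),(.15,.156),(.156,.162),(.162,.175),(.175,.2)]:
        s=reg&(P[...,2]>a)&(P[...,2]<=b); print(cam,a,b); print((P[s]*1000).round(0).astype(int).tolist()[:40])
E
```

```text
rig 0.97 1851 [ 0.529 -0.206  0.042]
((538.591064453125, -205.06004333496094), (209.96104431152344, 114.79164123535156), 83.25888061523438) [[469.0, -303.0], [583.0, -316.0], [608.0, -108.0], [494.0, -94.0]]
rig 0.91 2202 [ 0.305 -0.269  0.041]
((307.32489013671875, -274.871826171875), (213.54132080078125, 109.8213119506836), 86.39109802246094) [[246.0, -378.0], [355.0, -385.0], [369.0, -172.0], [259.0, -165.0]]
tray 0.94 3506 [0.473 0.192 0.016]
((435.30352783203125, 118.298828125), (431.0865173339844, 252.77352905273438), 61.083030700683594) [[220.0, -9.0], [442.0, -131.0], [650.0, 246.0], [429.0, 368.0]]
tray 0.35 174 [ 0.565 -0.204  0.123]
((568.5997314453125, -207.38002014160156), (42.27544021606445, 34.301395416259766), 81.65608215332031) [[549.0, -226.0], [583.0, -231.0], [589.0, -189.0], [555.0, -184.0]]
w 0.76 [ 0.70011715 -0.17032178  0.07395931]
top 0.125 0.135
[[572, -191, 134], [574, -202, 126], [570, -192, 129], [570, -195, 131], [571, -205, 126], [569, -217, 131], [567, -214, 126], [566, -217, 129], [566, -223, 128], [558, -261, 127], [554, -260, 129], [551, -267, 126]
[... 7387 characters left out ...]
567, -217, 190], [566, -223, 188], [561, -220, 191], [571, -211, 189], [569, -215, 187], [565, -213, 190], [563, -216, 188], [561, -219, 187], [571, -202, 190], [570, -209, 187], [566, -206, 190], [565, -212, 186], [563, -217, 184], [563, -226, 179], [573, -199, 188], [569, -197, 190], [565, -195, 192], [564, -201, 189], [563, -208, 186], [563, -217, 180], [563, -225, 176], [571, -194, 188], [567, -191, 190], [563, -192, 191], [565, -204, 184], [564, -210, 180], [561, -213, 180], [570, -191, 186], [567, -193, 185], [565, -196, 184], [565, -205, 179], [564, -209, 177], [571, -194, 180], [566, -191, 183], [565, -197, 180], [564, -203, 177], [569, -189, 180], [566, -190, 180], [569, -190, 175]]
```

```bash
cat >> h.py <<'E'
# commanded pose tracked approx by measured pose
def to(target,yaw=None,base=None):
    s=get_state(); R=Ro.from_quat(s['tool_rot']).as_matrix()
    p=np.array(s['tcp_pos']) if base is None else np.array(base)
    dp=R.T@(np.array(target)-p)
    z=R[:,2]; cur=np.arctan2(z[1],z[0])
    t=None if yaw is None else -((yaw-cur+np.pi)%(2*np.pi)-np.pi)
    return dp.round(4), t
E
python3 - <<'E'
from h import *
print(to([.569,-.208,.26],np.deg2rad(-7.2)))
p=capture('top');P=unproj(p)
# tray fit
v=(abs(P[...,0]-.47)<.16)&(abs(P[...,1]-.19)<.18)&(P[...,2]>.02)&(P[...,2]<.04)
q=P[v][:,:2]; k=((abs(q-np.median(q,0))<.14).all(1)); r=cv2.minAreaRect((q[k]*1000).astype(np.float32)); print(r)
# rig plate: color mask contour
m=masks_of(p,'rig')[0]['pixels']; Q=P[m]; q=Q[(abs(Q[:,2]-.012)<.006)]
for lo,hi in [(-.30,-.11)]:
    xs=[];ys=np.arange(-.30,-.11,.01)
    e=[]
    for y in ys:
        b=q[abs(q[:,1]-y)<.005]; 
        if len(b)>3: e.append((y,np.percentile(b[:,0],3)))
    e=np.array(e); c=np.polyfit(e[:,0],e[:,1],1); print('low edge slope',c, 'yaw',-np.rad2deg(np.arctan(c[0])))
E
```

```text
(array([-0.4361, -0.0207, -0.0795]), np.float64(-1.0283390811215494))
((473.507080078125, 185.6629638671875), (231.60951232910156, 191.2622528076172), 81.4057388305664)
low edge slope [0.13743622 0.51247411] yaw -7.825490133715249
```

step_arm(
  rows=[
    {"dp":[-0.01,-0.001,-0.002],"turn":-0.05,"jaw":0.43},
    {"dp":[-0.03,-0.003,-0.006],"turn":-0.12,"jaw":0.43},
    {"dp":[-0.06,-0.006,-0.012],"turn":-0.2,"jaw":0.43},
    {"dp":[-0.095,-0.01,-0.018],"turn":-0.3,"jaw":0.43},
    {"dp":[-0.13,-0.013,-0.025],"turn":-0.4,"jaw":0.43},
    {"dp":[-0.165,-0.015,-0.031],"turn":-0.5,"jaw":0.43},
    {"dp":[-0.2,-0.017,-0.037],"turn":-0.6,"jaw":0.43},
    {"dp":[-0.235,-0.02,-0.043],"turn":-0.7,"jaw":0.43},
    {"dp":[-0.27,-0.02,-0.05],"turn":-0.8,"jaw":0.43},
    {"dp":[-0.3,-0.02,-0.055],"turn":-0.9,"jaw":0.43},
    {"dp":[-0.33,-0.02,-0.06],"turn":-0.98,"jaw":0.43},
    {"dp":[-0.355,-0.02,-0.065],"turn":-1.02,"jaw":0.43},
  ],
  squeeze=50,
)

```text
time: 2.5
tcp_pos: [0.5025, -0.2526, 0.2592]
tool_rot: [0.467, -0.531, 0.531, -0.467]
wrist_force: [-0.5, -0.3, 0.4]
opening: 0.0243
```

```bash
python3 - <<'E'
from h import *
s=get_state();print(s['time'],s['tcp_pos'],s['wrist_force'],s['opening'])
print(to([.569,-.208,.26],np.deg2rad(-7.5)))
E
```

```text
2.5 [ 0.50245579 -0.25257033  0.25920062] [-0.53414229 -0.34331184  0.42855594] 0.02428744165029318
(array([-0.0528, -0.0008,  0.0602]), np.float64(0.0015309242852499239))
```

step_arm(
  rows=[
    {"dp":[-0.01,0,0.012],"turn":0,"jaw":0.43},
    {"dp":[-0.026,0,0.03],"turn":0,"jaw":0.43},
    {"dp":[-0.042,0,0.048],"turn":0,"jaw":0.43},
    {"dp":[-0.053,0,0.06],"turn":0,"jaw":0.43},
    {"dp":[-0.053,0,0.06],"turn":0,"jaw":0.43},
    {"dp":[-0.053,0,0.06],"turn":0,"jaw":0.43},
  ],
)

```text
time: 3.0
tcp_pos: [0.5673, -0.2094, 0.2588]
tool_rot: [-0.466, 0.533, -0.532, 0.465]
wrist_force: [0.9, 0.4, -0.8]
opening: 0.0244
```

```bash
python3 - <<'E'
from h import *
s=get_state();print(s['time'],s['tcp_pos'],s['wrist_force'],s['opening'])
p=capture('side');save(p,'s1.png')
P=unproj(p)
reg=(np.abs(P[...,0]-.57)<.035)&(np.abs(P[...,1]+.21)<.04)&(P[...,2]>.162)&(P[...,2]<.192)
q=P[reg]; print(q.mean(0)); print(np.percentile(q,[3,97],axis=0))
im=cv2.imread('pics/s1.png')[80:230,200:350]; cv2.imwrite('pics/s1z.png',cv2.resize(im,None,fx=4,fy=4,interpolation=cv2.INTER_CUBIC))
print(to([.569,-.208,.168],np.deg2rad(-7.5)))
for X in ([.570,-.2085,.190],[.57,-.2085,.172],[.57,-.2085,.05]): print(pix(p,X))
E
```

```text
3.0 [ 0.56732793 -0.20938827  0.25878008] [ 0.92220458  0.42022751 -0.76038363] 0.02444471283168471
[ 0.56614755 -0.20530942  0.17804449]
[[ 0.56162871 -0.2244942   0.16328529]
 [ 0.57194856 -0.18744366  0.19065831]]
(array([-0.0022,  0.091 ,  0.0021]), np.float64(-0.0038300785245808378))
[266.1 145.2]
[266.  150.1]
[265.6 181.5]
```

View pics/s1z.png

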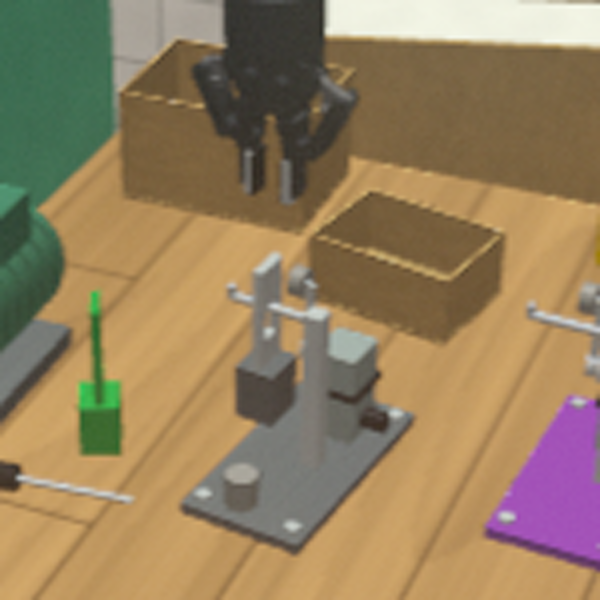

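step_arm(
  rows=[
    {"dp":[-0.001,0.012,0.001],"turn":0,"jaw":0.43},
    {"dp":[-0.001,0.03,0.001],"turn":0,"jaw":0.43},
    {"dp":[-0.001,0.045,0.001],"turn":0,"jaw":0.43},
    {"dp":[-0.001,0.058,0.001],"turn":0,"jaw":0.43},
    {"dp":[-0.001,0.07,0.001],"turn":0,"jaw":0.43},
    {"dp":[-0.001,0.08,0.001],"turn":0,"jaw":0.43},
    {"dp":[-0.001,0.086,0.001],"turn":0,"jaw":0.43},
    {"dp":[-0.001,0.089,0.001],"turn":0,"jaw":0.43},
    {"dp":[-0.001,0.089,0.001],"turn":0,"jaw":0.43},
  ],
)

```text
time: 3.8
tcp_pos: [0.5678, -0.209, 0.1699]
tool_rot: [-0.465, 0.533, -0.532, 0.465]
wrist_force: [-0.3, 0.5, -0.4]
opening: 0.0244
```

```bash
python3 - <<'E'
from h import *
p=capture('side');save(p,'s2.png')
im=cv2.imread('pics/s2.png')[100:210,220:330]; cv2.imwrite('pics/s2z.png',cv2.resize(im,None,fx=5,fy=5,interpolation=cv2.INTER_CUBIC))
E
```

```text
(no output)
```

View pics/s2z.png

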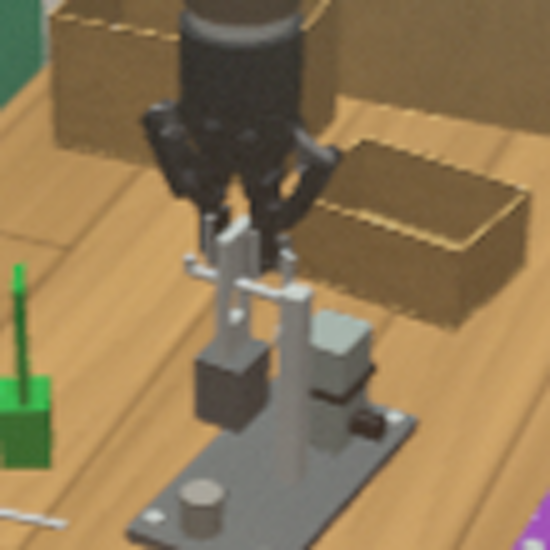

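The strap head at (238,245) in the zoomed side view stands between the two fingertips, so I can close.

step_arm(
  rows=[
    {"dp":[0,0,0],"turn":0,"jaw":0.6},
    {"dp":[0,0,0],"turn":0,"jaw":0.7},
    {"dp":[0,0,0],"turn":0,"jaw":0.8},
    {"dp":[0,0,0],"turn":0,"jaw":1},
    {"dp":[0,0,0],"turn":0,"jaw":1},
    {"dp":[0,0,0],"turn":0,"jaw":1},
    {"dp":[0,0,0],"turn":0,"jaw":1},
  ],
  squeeze=60,
)

```text
time: 4.43
tcp_pos: [0.5687, -0.2088, 0.1712]
tool_rot: [0.465, -0.532, 0.533, -0.466]
wrist_force: [-0.7, 0.3, 5.2]
opening: 0.0067
```

step_arm(
  rows=[
    {"dp":[0,-0.002,0],"turn":0,"jaw":1},
    {"dp":[0,-0.005,0],"turn":0,"jaw":1},
    {"dp":[0,-0.008,0],"turn":0,"jaw":1},
    {"dp":[0,-0.011,0],"turn":0,"jaw":1},
    {"dp":[0,-0.014,0],"turn":0,"jaw":1},
    {"dp":[0,-0.016,0],"turn":0,"jaw":1},
    {"dp":[0,-0.016,0],"turn":0,"jaw":1},
    {"dp":[0,-0.016,0],"turn":0,"jaw":1},
  ],
)

```text
time: 5.1
tcp_pos: [0.5685, -0.2087, 0.1864]
tool_rot: [0.465, -0.532, 0.532, -0.465]
wrist_force: [1.2, -0.3, -4.5]
opening: 0.0065
```

```bash
python3 - <<'E'
from h import *
s=get_state();print(s['tcp_pos'],s['wrist_force'],s['torque'])
p=capture('side');save(p,'s3.png')
im=cv2.imread('pics/s3.png')[100:210,220:330]; cv2.imwrite('pics/s3z.png',cv2.resize(im,None,fx=5,fy=5,interpolation=cv2.INTER_CUBIC))
E
```

```text
[ 0.56847419 -0.20869465  0.18640673] [ 1.18412285 -0.25833091 -4.5043769 ] [-0.01602401 -0.02730537  0.02584977]
```

View pics/s3z.png

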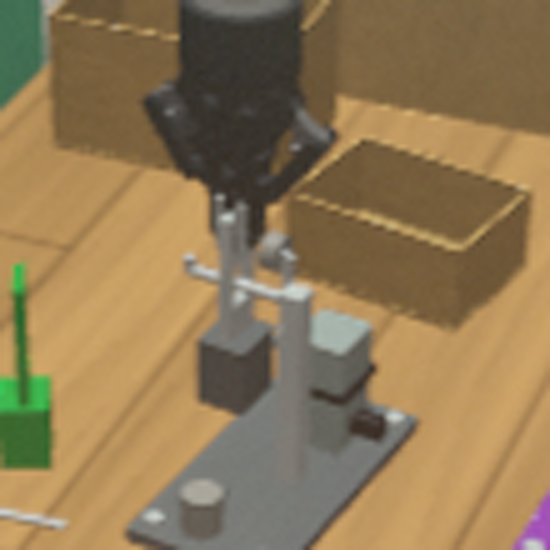

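step_arm(
  rows=[
    {"dp":[0,0,0.003],"turn":0,"jaw":1},
    {"dp":[0,0,0.008],"turn":0,"jaw":1},
    {"dp":[0,0,0.014],"turn":0,"jaw":1},
    {"dp":[0,0,0.021],"turn":0,"jaw":1},
    {"dp":[0,0,0.028],"turn":0,"jaw":1},
    {"dp":[0,0,0.035],"turn":0,"jaw":1},
    {"dp":[0,0,0.042],"turn":0,"jaw":1},
    {"dp":[0,0,0.049],"turn":0,"jaw":1},
    {"dp":[0,0,0.055],"turn":0,"jaw":1},
    {"dp":[0,0,0.059],"turn":0,"jaw":1},
    {"dp":[0,0,0.06],"turn":0,"jaw":1},
    {"dp":[0,0,0.06],"turn":0,"jaw":1},
  ],
)

```text
time: 6.15
tcp_pos: [0.628, -0.2167, 0.186]
tool_rot: [-0.466, 0.532, -0.532, 0.465]
wrist_force: [0.5, 0.9, -4.6]
opening: 0.0072
```

```bash
python3 - <<'E'
from h import *
s=get_state();print(s['tcp_pos'],s['wrist_force'],s['torque'])
print(to([.615,-.205,.28]),to([.481,.240,.28]))
p=capture('side');save(p,'s4.png')
im=cv2.imread('pics/s4.png')[100:210,220:330]; cv2.imwrite('pics/s4z.png',cv2.resize(im,None,fx=5,fy=5,interpolation=cv2.INTER_CUBIC))
E
```

```text
[ 0.62802092 -0.21671079  0.18603124] [ 0.4614226   0.90916995 -4.61776133] [ 0.00268021 -0.04418765  0.04958644]
(array([-0.0099, -0.094 , -0.0145]), None) (array([-0.433 , -0.0939, -0.2067]), None)
```

View pics/s4z.png

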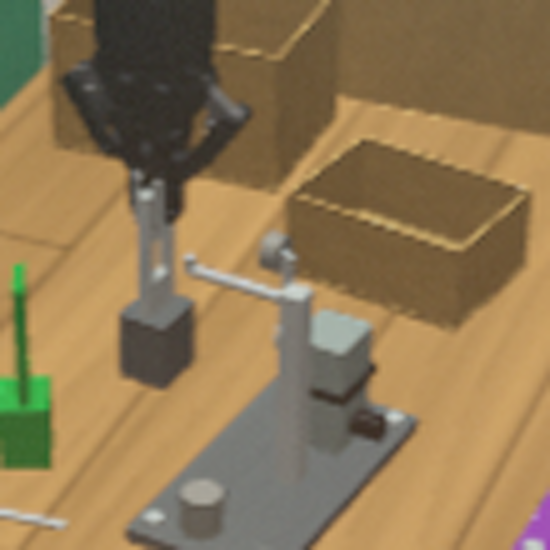

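step_arm(
  rows=[
    {"dp":[0,-0.006,0],"turn":0,"jaw":1},
    {"dp":[0,-0.018,0],"turn":0,"jaw":1},
    {"dp":[0,-0.035,0],"turn":0,"jaw":1},
    {"dp":[0,-0.053,0],"turn":0,"jaw":1},
    {"dp":[0,-0.07,0],"turn":0,"jaw":1},
    {"dp":[-0.005,-0.084,-0.003],"turn":0,"jaw":1},
    {"dp":[-0.016,-0.092,-0.008],"turn":0,"jaw":1},
    {"dp":[-0.034,-0.094,-0.017],"turn":0,"jaw":1},
    {"dp":[-0.056,-0.094,-0.027],"turn":0,"jaw":1},
    {"dp":[-0.08,-0.094,-0.038],"turn":0,"jaw":1},
    {"dp":[-0.105,-0.094,-0.05],"turn":0,"jaw":1},
    {"dp":[-0.13,-0.094,-0.062],"turn":0,"jaw":1},
  ],
)

```text
time: 7.2
tcp_pos: [0.5824, -0.0778, 0.2805]
tool_rot: [-0.465, 0.533, -0.532, 0.465]
wrist_force: [0.6, 0.1, -4.1]
opening: 0.0067
```

step_arm(
  rows=[
    {"dp":[-0.025,0,-0.012],"turn":0,"jaw":1},
    {"dp":[-0.05,0,-0.024],"turn":0,"jaw":1},
    {"dp":[-0.075,0,-0.036],"turn":0,"jaw":1},
    {"dp":[-0.1,0,-0.048],"turn":0,"jaw":1},
    {"dp":[-0.127,0,-0.061],"turn":0,"jaw":1},
    {"dp":[-0.154,0,-0.074],"turn":0,"jaw":1},
    {"dp":[-0.181,0,-0.087],"turn":0,"jaw":1},
    {"dp":[-0.206,0,-0.099],"turn":0,"jaw":1},
    {"dp":[-0.23,0,-0.111],"turn":0,"jaw":1},
    {"dp":[-0.253,0,-0.122],"turn":0,"jaw":1},
    {"dp":[-0.272,0,-0.131],"turn":0,"jaw":1},
    {"dp":[-0.287,0,-0.138],"turn":0,"jaw":1},
  ],
)

```text
time: 8.2
tcp_pos: [0.4833, 0.2253, 0.2807]
tool_rot: [-0.466, 0.532, -0.532, 0.466]
wrist_force: [1.0, -0.4, -4.8]
opening: 0.0068
```

```bash
python3 - <<'E'
from h import *
s=get_state();print(s['time'],s['tcp_pos'],s['wrist_force'],s['torque'],s['joint_positions'])
print(to([.481,.240,.28],np.deg2rad(-8)),to([.481,.240,.13]))
p=capture('side');save(p,'s5.png')
im=cv2.imread('pics/s5.png')[130:330,160:330]; cv2.imwrite('pics/s5z.png',cv2.resize(im,None,fx=3,fy=3,interpolation=cv2.INTER_CUBIC))
E
```

```text
8.2 [0.48334647 0.22526383 0.28066101] [ 1.03477164 -0.39586477 -4.83100777] [ 0.03917303 -0.05912102 -0.0280796 ] [4.35586894e-01 2.94944639e-01 1.84631773e-01 1.46057488e+00
 9.63864269e-04 2.13832309e+00]
(array([-0.0143,  0.0007, -0.0043]), np.float64(0.007686650455146271)) (array([-0.0142,  0.1507, -0.0042]), None)
```

View pics/s5z.png

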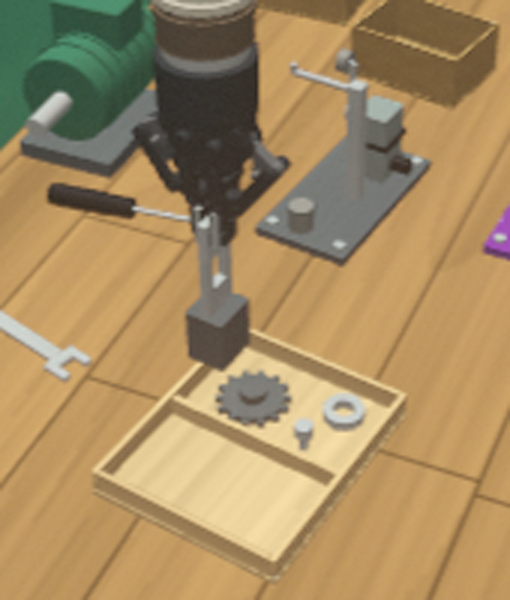

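step_arm(
  rows=[
    {"dp":[-0.01,0,-0.003],"turn":0,"jaw":1},
    {"dp":[-0.016,0.003,-0.004],"turn":0,"jaw":1},
    {"dp":[-0.016,0.015,-0.004],"turn":0,"jaw":1},
    {"dp":[-0.016,0.032,-0.004],"turn":0,"jaw":1},
    {"dp":[-0.016,0.05,-0.004],"turn":0,"jaw":1},
    {"dp":[-0.016,0.068,-0.004],"turn":0,"jaw":1},
    {"dp":[-0.016,0.085,-0.004],"turn":0,"jaw":1},
    {"dp":[-0.016,0.1,-0.004],"turn":0,"jaw":1},
    {"dp":[-0.016,0.113,-0.004],"turn":0,"jaw":1},
    {"dp":[-0.016,0.124,-0.004],"turn":0,"jaw":1},
    {"dp":[-0.016,0.13,-0.004],"turn":0,"jaw":1},
    {"dp":[-0.016,0.13,-0.004],"turn":0,"jaw":1},
  ],
)

```text
time: 9.25
tcp_pos: [0.4824, 0.2389, 0.1486]
tool_rot: [-0.466, 0.533, -0.532, 0.464]
wrist_force: [-0.4, -0.9, -5.3]
opening: 0.007
```

```bash
python3 - <<'E'
from h import *
s=get_state();print(s['time'],s['tcp_pos'],s['wrist_force'],s['torque'])
p=capture('side');save(p,'s6.png')
P=unproj(p); reg=(abs(P[...,0]-.481)<.04)&(abs(P[...,1]-.24)<.04)&(P[...,2]>.012)
q=P[reg]; 
for a in np.arange(.01,.18,.01):
    b=q[(q[:,2]>a)&(q[:,2]<=a+.01)]
    if len(b): print(round(a,3),len(b),b.min(0).round(3),b.max(0).round(3))
im=cv2.imread('pics/s6.png')[180:340,160:330]; cv2.imwrite('pics/s6z.png',cv2.resize(im,None,fx=3.5,fy=3.5,interpolation=cv2.INTER_CUBIC))
E
```

```text
9.25 [0.48240411 0.23890951 0.14859218] [-0.40418037 -0.88538057 -5.26787501] [0.02523548 0.05912256 0.0413237 ]
0.01 1 [0.442 0.205 0.012] [0.442 0.205 0.012]
0.02 15 [0.461 0.227 0.024] [0.499 0.262 0.03 ]
0.03 53 [0.458 0.223 0.03 ] [0.499 0.263 0.04 ]
0.04 54 [0.459 0.224 0.04 ] [0.499 0.262 0.05 ]
0.05 54 [0.458 0.222 0.05 ] [0.498 0.263 0.06 ]
0.06 51 [0.459 0.222 0.06 ] [0.497 0.263 0.07 ]
0.07 132 [0.459 0.221 0.07 ] [0.499 0.263 0.08 ]
0.08 30 [0.472 0.223 0.08 ] [0.495 0.256 0.089]
0.09 31 [0.474 0.225 0.09 ] [0.485 0.259 0.1  ]
0.1 33 [0.473 0.223 0.1  ] [0.486 0.258 0.11 ]
0.11 22 [0.474 0.223 0.11 ] [0.486 0.257 0.12 ]
0.12 21 [0.473 0.223 0.121] [0.485 0.259 0.13 ]
0.13 14 [0.477 0.241 0.13 ] [0.484 0.257 0.139]
0.14 25 [0.466 0.243 0.141] [0.497 0.258 0.15 ]
0.15 44 [0.462 0.233 0.15 ] [0.497 0.256 0.16 ]
0.16 50 [0.462 0.236 0.16 ] [0.496 0.257 0.17 ]
0.17 40 [0.462 0.236 0.17 ] [0.495 0.257 0.18 ]
```

View pics/s6z.png

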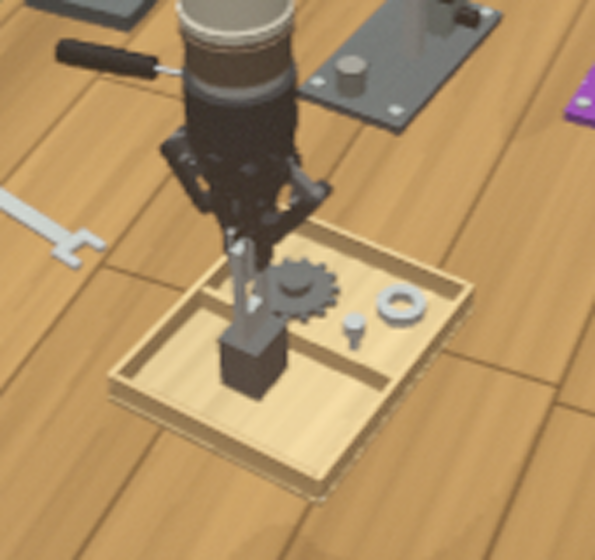

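The weight hangs upright over the middle of the empty bay, bottom at about 26 mm. The next move lowers it gently.

step_arm(
  rows=[
    {"dp":[0,0.003,0],"turn":0,"jaw":1},
    {"dp":[0,0.008,0],"turn":0,"jaw":1},
    {"dp":[0,0.012,0],"turn":0,"jaw":1},
    {"dp":[0,0.015,0],"turn":0,"jaw":1},
    {"dp":[0,0.017,0],"turn":0,"jaw":1},
    {"dp":[0,0.018,0],"turn":0,"jaw":1},
    {"dp":[0,0.018,0],"turn":0,"jaw":1},
    {"dp":[0,0.018,0],"turn":0,"jaw":1},
  ],
)

```text
time: 9.97
tcp_pos: [0.4835, 0.2397, 0.1323]
tool_rot: [0.465, -0.532, 0.532, -0.465]
wrist_force: [-0.3, -0.3, -4.3]
opening: 0.0069
```

step_arm(
  rows=[
    {"dp":[0,0.001,0],"turn":0,"jaw":1},
    {"dp":[0,0.0015,0],"turn":0,"jaw":1},
    {"dp":[0,0.0015,0],"turn":0,"jaw":1},
    {"dp":[0,0.0015,0],"turn":0,"jaw":1},
  ],
)

```text
time: 10.3
tcp_pos: [0.4835, 0.2397, 0.1308]
tool_rot: [-0.465, 0.532, -0.532, 0.465]
wrist_force: [0.2, -0.7, -4.3]
opening: 0.0072
```

step_arm(
  rows=[
    {"dp":[0,0.0005,0],"turn":0,"jaw":1},
    {"dp":[0,0.001,0],"turn":0,"jaw":1},
    {"dp":[0,0.0015,0],"turn":0,"jaw":1},
    {"dp":[0,0.0015,0],"turn":0,"jaw":1},
    {"dp":[0,0.0015,0],"turn":0,"jaw":1},
  ],
)

```text
time: 10.72
tcp_pos: [0.4835, 0.2397, 0.1292]
tool_rot: [-0.465, 0.532, -0.532, 0.465]
wrist_force: [0.1, 1.0, -4.2]
opening: 0.0067
```

step_arm(
  rows=[
    {"dp":[0,0.0005,0],"turn":0,"jaw":1},
    {"dp":[0,0.001,0],"turn":0,"jaw":1},
    {"dp":[0,0.001,0],"turn":0,"jaw":1},
    {"dp":[0,0.001,0],"turn":0,"jaw":1},
  ],
)

```text
time: 11.05
tcp_pos: [0.4837, 0.2397, 0.1287]
tool_rot: [0.465, -0.532, 0.532, -0.466]
wrist_force: [-0.6, -0.4, -1.4]
opening: 0.0068
```

step_arm(
  rows=[
    {"dp":[0,0.0005,0],"turn":0,"jaw":1},
    {"dp":[0,0.0005,0],"turn":0,"jaw":1},
    {"dp":[0,0.0005,0],"turn":0,"jaw":1},
  ],
)

```text
time: 11.3
tcp_pos: [0.4838, 0.2398, 0.1286]
tool_rot: [0.465, -0.532, 0.533, -0.466]
wrist_force: [-2.7, -1.3, 3.9]
opening: 0.0069
```

step_arm(
  rows=[
    {"dp":[0,0,0],"turn":0,"jaw":0.8},
    {"dp":[0,0,0],"turn":0,"jaw":0.7},
    {"dp":[0,0,0],"turn":0,"jaw":0.6},
    {"dp":[0,0,0],"turn":0,"jaw":0.5},
    {"dp":[0,0,0],"turn":0,"jaw":0.4},
    {"dp":[0,0,0],"turn":0,"jaw":0.4},
    {"dp":[0,0,0],"turn":0,"jaw":0.4},
  ],
)

```text
time: 11.88
tcp_pos: [0.4835, 0.2397, 0.1277]
tool_rot: [-0.465, 0.532, -0.532, 0.465]
wrist_force: [0.0, -0.3, 0.0]
opening: 0.0253
```

```bash
python3 - <<'E'
from h import *
p=capture('side');save(p,'s7.png')
im=cv2.imread('pics/s7.png')[180:340,160:330]; cv2.imwrite('pics/s7z.png',cv2.resize(im,None,fx=3.5,fy=3.5,interpolation=cv2.INTER_CUBIC))
E
```

```text
(no output)
```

View pics/s7z.png

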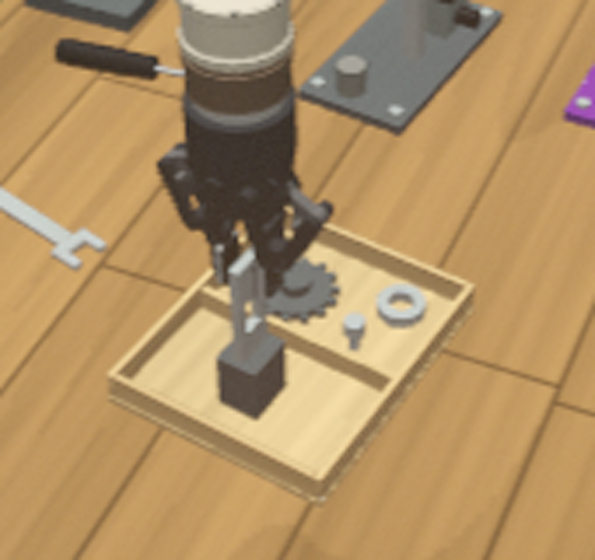

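step_arm(
  rows=[
    {"dp":[0,-0.006,0],"turn":0,"jaw":0.4},
    {"dp":[0,-0.018,0],"turn":0,"jaw":0.4},
    {"dp":[0,-0.035,0],"turn":0,"jaw":0.4},
    {"dp":[0,-0.055,0],"turn":0,"jaw":0.4},
    {"dp":[0,-0.08,0],"turn":0,"jaw":0.4},
    {"dp":[0,-0.105,0],"turn":0,"jaw":0.4},
    {"dp":[0,-0.122,0],"turn":0,"jaw":0.4},
    {"dp":[0,-0.13,0],"turn":0,"jaw":1},
    {"dp":[0,-0.13,0],"turn":0,"jaw":1},
  ],
)

```text
time: 12.68
tcp_pos: [0.4846, 0.2402, 0.2603]
tool_rot: [0.464, -0.532, 0.533, -0.467]
wrist_force: [-0.7, 0.2, -0.1]
opening: 0.0024
```

```bash
python3 - <<'E'
from h import *
s=get_state();print(s['time'],s['tcp_pos'])
print(to([.562,-.306,.258],np.deg2rad(-7.5)))
p=capture('side');save(p,'s8.png')
for t in ('weight_center','weight_head'): print(t,[(r['point'].round(3) if hasattr(r['point'],'round') else r['point'],round(r['score'],2)) for r in place_of(p,t)])
for n in ('roller_center','lever_pivot','hook_mid'):
  print(n,[(np.round(r['point'],4),round(r['score'],2)) for r in place_of(p,n)])
im=cv2.imread('pics/s8.png')[120:340,160:350]; cv2.imwrite('pics/s8z.png',cv2.resize(im,None,fx=2.7,fy=2.7,interpolation=cv2.INTER_CUBIC))
E
```

```text
12.6833 [0.48459584 0.2402263  0.26034583]
(array([0.531 , 0.0015, 0.1497]), np.float64(-0.0031314361722905026))
weight_center [([0.4845, 0.2404, 0.0815], 0.62)]
weight_head [([0.4886, 0.2401, 0.1282], 0.81)]
roller_center [(array([ 0.5622, -0.2668,  0.1418]), 0.65), (array([ 0.3397, -0.3355,  0.1405]), 0.42)]
lever_pivot [(array([ 0.5683, -0.2647,  0.081 ]), 0.9), (array([ 0.3347, -0.3352,  0.0745]), 0.68)]
hook_mid [(array([ 0.3375, -0.2803,  0.155 ]), 0.92), (array([ 0.5714, -0.2086,  0.1555]), 0.84)]
```

View pics/s8z.png

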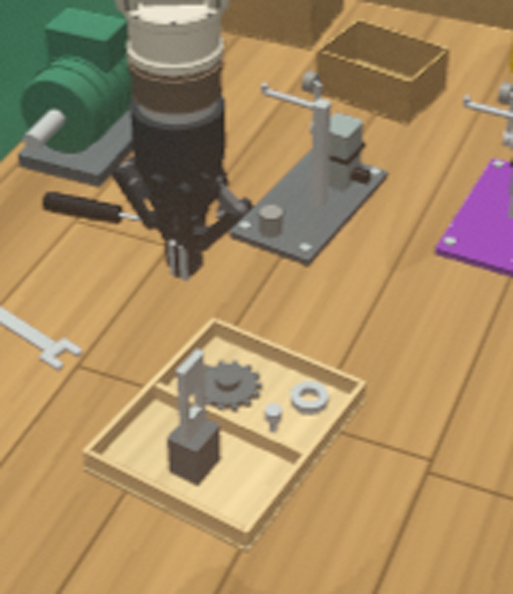

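The weight stands upright in the empty bay (zoomed view about (193,430)), roughly at (0.485, 0.240). The gripper is clear. Now I go to the -y side of the roller.

step_arm(
  rows=[
    {"dp":[0.012,0,0.003],"turn":0,"jaw":1},
    {"dp":[0.035,0,0.01],"turn":0,"jaw":1},
    {"dp":[0.065,0,0.018],"turn":0,"jaw":1},
    {"dp":[0.097,0,0.027],"turn":0,"jaw":1},
    {"dp":[0.13,0,0.037],"turn":0,"jaw":1},
    {"dp":[0.163,0,0.046],"turn":0,"jaw":1},
    {"dp":[0.196,0,0.055],"turn":0,"jaw":1},
    {"dp":[0.229,0,0.065],"turn":0,"jaw":1},
    {"dp":[0.262,0,0.074],"turn":0,"jaw":1},
    {"dp":[0.295,0,0.083],"turn":0,"jaw":1},
    {"dp":[0.325,0,0.092],"turn":0,"jaw":1},
    {"dp":[0.355,0,0.1],"turn":0,"jaw":1},
  ],
)

```text
time: 13.98
tcp_pos: [0.5345, -0.1281, 0.2573]
tool_rot: [-0.465, 0.533, -0.532, 0.465]
wrist_force: [0.6, -0.3, 1.3]
opening: 0.0002
```

step_arm(
  rows=[
    {"dp":[0.03,0,0.008],"turn":0,"jaw":1},
    {"dp":[0.06,0,0.017],"turn":0,"jaw":1},
    {"dp":[0.09,0,0.025],"turn":0,"jaw":1},
    {"dp":[0.118,0,0.033],"turn":0,"jaw":1},
    {"dp":[0.142,0,0.04],"turn":0,"jaw":1},
    {"dp":[0.16,0,0.045],"turn":0,"jaw":1},
    {"dp":[0.172,0,0.048],"turn":0,"jaw":1},
    {"dp":[0.177,0,0.05],"turn":0,"jaw":1},
    {"dp":[0.177,0,0.05],"turn":0,"jaw":1},
    {"dp":[0.177,0,0.05],"turn":0,"jaw":1},
  ],
)

```text
time: 14.82
tcp_pos: [0.5606, -0.3076, 0.2573]
tool_rot: [-0.465, 0.533, -0.532, 0.465]
wrist_force: [0.7, 0.4, 0.5]
opening: -0.0001
```

```bash
python3 - <<'E'
from h import *
s=get_state();print(s['time'],s['tcp_pos'])
print(to([.562,-.306,.130],np.deg2rad(-7.5)))
p=capture('side');save(p,'s9.png')
im=cv2.imread('pics/s9.png')[80:230,220:350]; cv2.imwrite('pics/s9z.png',cv2.resize(im,None,fx=4,fy=4,interpolation=cv2.INTER_CUBIC))
p=capture('top');save(p,'t9.png')
im=cv2.imread('pics/t9.png')[130:230,260:400]; cv2.imwrite('pics/t9z.png',cv2.resize(im,None,fx=5,fy=5,interpolation=cv2.INTER_CUBIC))
E
```

```text
14.8167 [ 0.56058803 -0.30757217  0.25727953]
(array([-0.0017,  0.1273,  0.0013]), np.float64(-0.00350928430425812))
```

View pics/s9z.png

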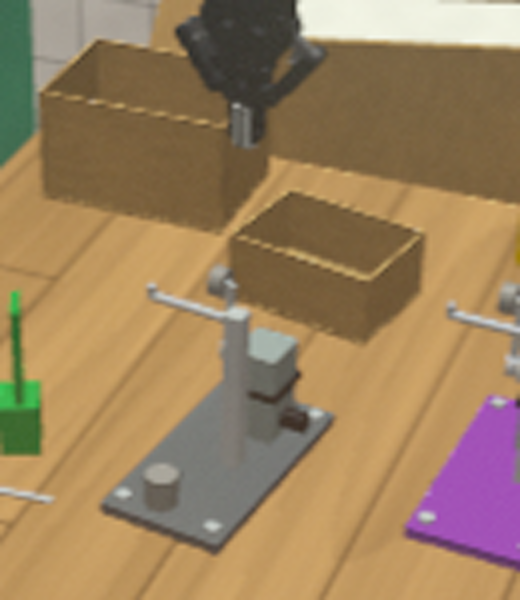

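View pics/t9z.png

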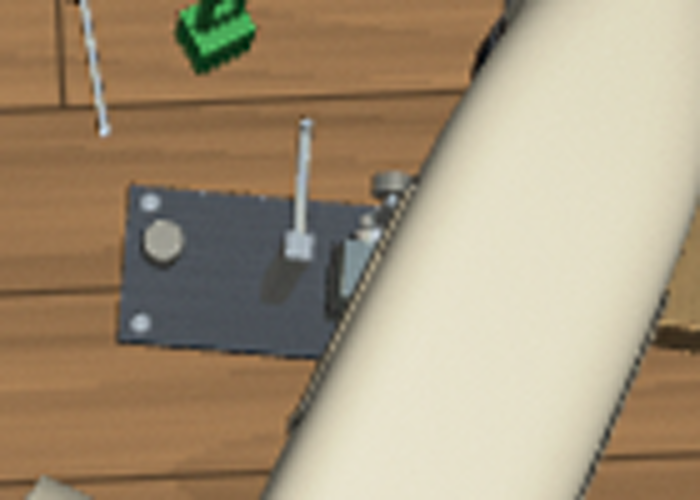

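step_arm(
  rows=[
    {"dp":[0,0.008,0],"turn":0,"jaw":1},
    {"dp":[0,0.024,0],"turn":0,"jaw":1},
    {"dp":[0,0.042,0.001],"turn":0,"jaw":1},
    {"dp":[0,0.06,0.002],"turn":0,"jaw":1},
    {"dp":[0,0.078,0.003],"turn":0,"jaw":1},
    {"dp":[0,0.094,0.003],"turn":0,"jaw":1},
    {"dp":[0,0.108,0.003],"turn":0,"jaw":1},
    {"dp":[0,0.118,0.003],"turn":0,"jaw":1},
    {"dp":[0,0.124,0.003],"turn":0,"jaw":1},
    {"dp":[0,0.127,0.003],"turn":0,"jaw":1},
    {"dp":[0,0.127,0.003],"turn":0,"jaw":1},
    {"dp":[0,0.127,0.003],"turn":0,"jaw":1},
  ],
)

```text
time: 15.92
tcp_pos: [0.5645, -0.3081, 0.1315]
tool_rot: [0.465, -0.532, 0.533, -0.466]
wrist_force: [0.2, 0.7, -0.3]
opening: -0.0003
```

```bash
cat > f.py <<'E'
from h import *
import sys
F=[];
for i in range(int(sys.argv[1])):
    s=get_state(); F.append(s['wrist_force']); p=capture('side')
yr=np.array([np.sin(np.deg2rad(7.5)),np.cos(np.deg2rad(7.5)),0])
F=np.array(F); print('t',round(s['time'],2),'tcp',s['tcp_pos'].round(4),'Frig_y',(F@yr).mean().round(2),'sd',(F@yr).std().round(2),'F',F.mean(0).round(2), 'rig-y pos',(s['tcp_pos']@yr).round(4))
save(p,sys.argv[2]+'.png')
im=cv2.imread('pics/'+sys.argv[2]+'.png')[110:210,230:330]; cv2.imwrite('pics/'+sys.argv[2]+'z.png',cv2.resize(im,None,fx=5.5,fy=5.5,interpolation=cv2.INTER_CUBIC))
E
python3 f.py 6 f0
```

```text
t 16.17 tcp [ 0.5645 -0.3083  0.1316] Frig_y 0.33 sd 0.69 F [-0.08  0.35 -0.05] rig-y pos -0.2319
```

View pics/f0z.png

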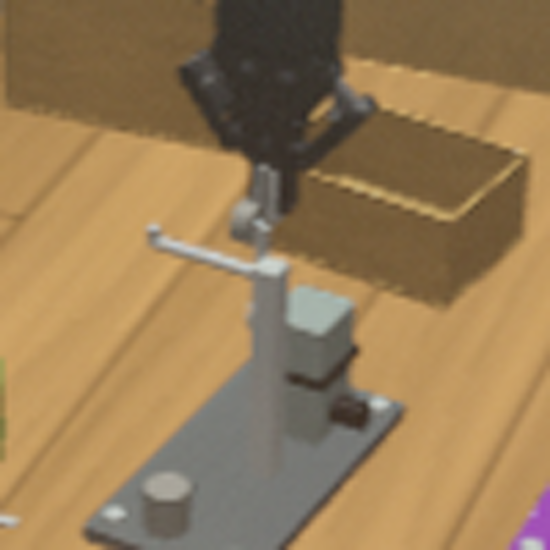

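```bash
python3 - <<'E'
from h import *
p=capture('side')
for X in ([.5645,-.308,.1236],[.567,-.265,.142],[.567,-.265,.155],[.561,-.279,.142],[.57,-.265,.142]): print(X,((pix(p,X)-[230,110])*5.5).round(0))
P=unproj(p)
reg=(abs(P[...,0]-.567)<.02)&(abs(P[...,1]+.31)<.035)&(P[...,2]>.12)&(P[...,2]<.17)
q=P[reg&(P[...,1]<-.285)]
for a in np.arange(.12,.17,.01):
    b=q[(q[:,2]>a)&(q[:,2]<=a+.01)]
    if len(b): print(round(a,3),len(b),b.min(0).round(3),b.max(0).round(3))
E
```

```text
[0.5645, -0.308, 0.1236] [267. 212.]
[0.567, -0.265, 0.142] [238. 219.]
[0.567, -0.265, 0.155] [238. 201.]
[0.561, -0.279, 0.142] [256. 210.]
[0.57, -0.265, 0.142] [233. 218.]
0.12 4 [ 0.554 -0.305  0.125] [ 0.559 -0.298  0.128]
0.13 16 [ 0.548 -0.313  0.131] [ 0.573 -0.293  0.139]
0.14 22 [ 0.547 -0.314  0.141] [ 0.573 -0.291  0.15 ]
0.15 23 [ 0.547 -0.314  0.15 ] [ 0.573 -0.293  0.16 ]
0.16 19 [ 0.547 -0.305  0.161] [ 0.581 -0.291  0.17 ]
```

step_arm(
  rows=[
    {"dp":[-0.004,0,0],"turn":0,"jaw":1},
    {"dp":[-0.009,0,0],"turn":0,"jaw":1},
    {"dp":[-0.013,0,0],"turn":0,"jaw":1},
    {"dp":[-0.015,0,0],"turn":0,"jaw":1},
    {"dp":[-0.015,0,0],"turn":0,"jaw":1},
    {"dp":[-0.015,0,0],"turn":0,"jaw":1},
  ],
)

```text
time: 16.77
tcp_pos: [0.5662, -0.2928, 0.1309]
tool_rot: [0.466, -0.532, 0.532, -0.466]
wrist_force: [0.6, -0.3, 0.3]
opening: -0.0
```

```bash
python3 f.py 6 f1
```

```text
t 17.02 tcp [ 0.566  -0.2933  0.1308] Frig_y 0.06 sd 0.6 F [0.18 0.03 0.04] rig-y pos -0.2169
```

step_arm(
  rows=[
    {"dp":[-0.001,0,0],"turn":0,"jaw":1},
    {"dp":[-0.002,0,0],"turn":0,"jaw":1},
    {"dp":[-0.003,0,0],"turn":0,"jaw":1},
    {"dp":[-0.003,0,0],"turn":0,"jaw":1},
    {"dp":[-0.003,0,0],"turn":0,"jaw":1},
  ],
)

```text
time: 17.48
tcp_pos: [0.5665, -0.2902, 0.1308]
tool_rot: [0.465, -0.532, 0.532, -0.465]
wrist_force: [-0.5, -0.5, 0.2]
opening: 0.0003
```

```bash
python3 f.py 6 f2
```

```text
t 17.73 tcp [ 0.5664 -0.2902  0.1308] Frig_y -0.49 sd 0.24 F [-0.22 -0.46  0.22] rig-y pos -0.2138
```

step_arm(
  rows=[
    {"dp":[-0.001,0,0],"turn":0,"jaw":1},
    {"dp":[-0.002,0,0],"turn":0,"jaw":1},
    {"dp":[-0.0025,0,0],"turn":0,"jaw":1},
    {"dp":[-0.0025,0,0],"turn":0,"jaw":1},
    {"dp":[-0.0025,0,0],"turn":0,"jaw":1},
  ],
)

```text
time: 18.2
tcp_pos: [0.5668, -0.2876, 0.1308]
tool_rot: [-0.465, 0.532, -0.532, 0.465]
wrist_force: [-0.1, -0.3, 0.2]
opening: -0.0003
```

```bash
python3 f.py 6 f3
```

```text
t 18.45 tcp [ 0.5668 -0.2877  0.1308] Frig_y -0.43 sd 0.48 F [-0.05 -0.42  0.03] rig-y pos -0.2113
```

View pics/f3z.png

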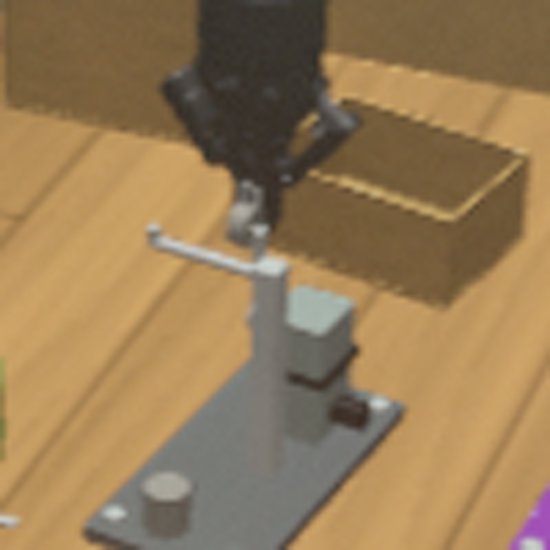

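step_arm(
  rows=[
    {"dp":[-0.001,0,0],"turn":0,"jaw":1},
    {"dp":[-0.002,0,0],"turn":0,"jaw":1},
    {"dp":[-0.0025,0,0],"turn":0,"jaw":1},
    {"dp":[-0.0025,0,0],"turn":0,"jaw":1},
  ],
)

```text
time: 18.83
tcp_pos: [0.5671, -0.285, 0.1308]
tool_rot: [-0.465, 0.532, -0.532, 0.465]
wrist_force: [-0.7, -0.6, -0.3]
opening: 0.0001
```

```bash
python3 f.py 5 f4
```

```text
t 19.03 tcp [ 0.5671 -0.2852  0.1308] Frig_y -0.36 sd 0.25 F [-0.55 -0.29 -0.61] rig-y pos -0.2087
```

step_arm(
  rows=[
    {"dp":[-0.001,0,0],"turn":0,"jaw":1},
    {"dp":[-0.002,0,0],"turn":0,"jaw":1},
    {"dp":[-0.0025,0,0],"turn":0,"jaw":1},
    {"dp":[-0.0025,0,0],"turn":0,"jaw":1},
  ],
)

```text
time: 19.42
tcp_pos: [0.5675, -0.2825, 0.1308]
tool_rot: [-0.465, 0.532, -0.532, 0.465]
wrist_force: [-0.4, -1.2, -0.4]
opening: -0.0
```

```bash
python3 f.py 5 f5
```

```text
t 19.62 tcp [ 0.5675 -0.2827  0.1308] Frig_y -0.7 sd 0.44 F [-0.5  -0.64  0.15] rig-y pos -0.2062
```

step_arm(
  rows=[
    {"dp":[-0.001,0,0],"turn":0,"jaw":1},
    {"dp":[-0.002,0,0],"turn":0,"jaw":1},
    {"dp":[-0.0025,0,0],"turn":0,"jaw":1},
    {"dp":[-0.0025,0,0],"turn":0,"jaw":1},
  ],
)

```text
time: 20.0
tcp_pos: [0.5678, -0.2801, 0.1308]
tool_rot: [-0.465, 0.532, -0.532, 0.465]
wrist_force: [-1.2, -0.5, -0.2]
opening: -0.0001
```

```bash
python3 f.py 5 f6
```

```text
t 20.2 tcp [ 0.5678 -0.2802  0.1308] Frig_y -0.75 sd 0.2 F [-0.46 -0.7   0.08] rig-y pos -0.2037
```

step_arm(
  rows=[
    {"dp":[-0.001,0,0],"turn":0,"jaw":1},
    {"dp":[-0.002,0,0],"turn":0,"jaw":1},
    {"dp":[-0.0025,0,0],"turn":0,"jaw":1},
    {"dp":[-0.0025,0,0],"turn":0,"jaw":1},
  ],
)

```text
time: 20.58
tcp_pos: [0.5681, -0.2776, 0.1308]
tool_rot: [-0.465, 0.532, -0.532, 0.465]
wrist_force: [-0.4, -0.5, 0.1]
opening: -0.0
```

```bash
python3 f.py 5 f7
```

```text
t 20.78 tcp [ 0.5682 -0.2778  0.1308] Frig_y -0.72 sd 0.42 F [-0.78 -0.63  0.04] rig-y pos -0.2012
```

View pics/f7z.png

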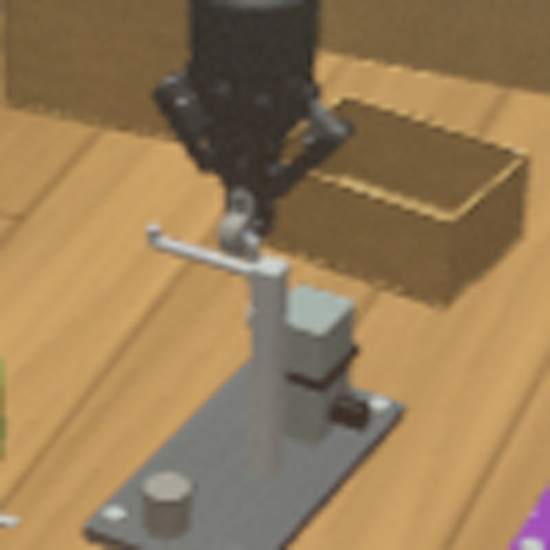

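step_arm(
  rows=[
    {"dp":[-0.001,0,0],"turn":0,"jaw":1},
    {"dp":[-0.002,0,0],"turn":0,"jaw":1},
    {"dp":[-0.0025,0,0],"turn":0,"jaw":1},
    {"dp":[-0.0025,0,0],"turn":0,"jaw":1},
  ],
)

```text
time: 21.17
tcp_pos: [0.5685, -0.2751, 0.1308]
tool_rot: [-0.465, 0.532, -0.532, 0.465]
wrist_force: [-0.4, 0.8, 0.6]
opening: 0.0002
```

```bash
python3 f.py 5 f8
```

```text
t 21.37 tcp [ 0.5685 -0.2753  0.1308] Frig_y -0.48 sd 0.7 F [-0.83 -0.37 -0.3 ] rig-y pos -0.1987
```

step_arm(
  rows=[
    {"dp":[-0.001,0,0],"turn":0,"jaw":1},
    {"dp":[-0.002,0,0],"turn":0,"jaw":1},
    {"dp":[-0.0025,0,0],"turn":0,"jaw":1},
    {"dp":[-0.0025,0,0],"turn":0,"jaw":1},
  ],
)

```text
time: 21.75
tcp_pos: [0.5689, -0.2726, 0.1308]
tool_rot: [-0.465, 0.532, -0.532, 0.465]
wrist_force: [-0.7, -0.7, -0.6]
opening: 0.0002
```

```bash
python3 f.py 5 f9
```

```text
t 21.95 tcp [ 0.5688 -0.2728  0.1308] Frig_y -1.2 sd 0.31 F [-0.52 -1.14 -0.24] rig-y pos -0.1963
```

step_arm(
  rows=[
    {"dp":[-0.001,0,0],"turn":0,"jaw":1},
    {"dp":[-0.002,0,0],"turn":0,"jaw":1},
    {"dp":[-0.0025,0,0],"turn":0,"jaw":1},
    {"dp":[-0.0025,0,0],"turn":0,"jaw":1},
  ],
)

```text
time: 22.33
tcp_pos: [0.5691, -0.2704, 0.1308]
tool_rot: [0.465, -0.532, 0.532, -0.465]
wrist_force: [-0.4, -1.3, 0.0]
opening: -0.0
```

```bash
python3 f.py 5 f10
```

```text
t 22.53 tcp [ 0.5691 -0.2704  0.1308] Frig_y -1.16 sd 0.38 F [-0.43 -1.11  0.26] rig-y pos -0.1938
```

step_arm(
  rows=[
    {"dp":[-0.001,0,0],"turn":0,"jaw":1},
    {"dp":[-0.002,0,0],"turn":0,"jaw":1},
    {"dp":[-0.0025,0,0],"turn":0,"jaw":1},
    {"dp":[-0.0025,0,0],"turn":0,"jaw":1},
  ],
)

```text
time: 22.92
tcp_pos: [0.5693, -0.2686, 0.1309]
tool_rot: [0.466, -0.532, 0.533, -0.465]
wrist_force: [-1.6, -4.5, 0.2]
opening: -0.0001
```

```bash
python3 f.py 5 f11
```

```text
t 23.12 tcp [ 0.5694 -0.2684  0.1309] Frig_y -4.73 sd 0.22 F [-1.4  -4.59 -0.06] rig-y pos -0.1918
```

Firm step felt (-1.2 to -4.7 N) at rig-y about -0.193. The trip lies about 3.5 mm past that and damage about 11.7 mm, so I aim for about 6 mm.

step_arm(
  rows=[
    {"dp":[-0.001,0,0],"turn":0,"jaw":1},
    {"dp":[-0.002,0,0],"turn":0,"jaw":1},
    {"dp":[-0.003,0,0],"turn":0,"jaw":1},
    {"dp":[-0.0035,0,0],"turn":0,"jaw":1},
    {"dp":[-0.0035,0,0],"turn":0,"jaw":1},
  ],
)

```text
time: 23.58
tcp_pos: [0.5698, -0.2652, 0.1309]
tool_rot: [0.466, -0.532, 0.533, -0.465]
wrist_force: [-1.7, -5.9, 0.3]
opening: -0.0005
```

```bash
python3 f.py 5 f12
```

```text
t 23.78 tcp [ 0.5698 -0.2653  0.1309] Frig_y -6.07 sd 0.71 F [-2.02 -5.85 -0.44] rig-y pos -0.1887
```

step_arm(
  rows=[
    {"dp":[-0.001,0,0],"turn":0,"jaw":1},
    {"dp":[-0.002,0,0],"turn":0,"jaw":1},
    {"dp":[-0.002,0,0],"turn":0,"jaw":1},
    {"dp":[-0.002,0,0],"turn":0,"jaw":1},
  ],
)

```text
time: 24.17
tcp_pos: [0.57, -0.2636, 0.131]
tool_rot: [0.466, -0.532, 0.533, -0.465]
wrist_force: [-2.5, -6.8, 0.6]
opening: 0.0001
```

```bash
python3 f.py 10 f13
```

```text
t 24.62 tcp [ 0.57   -0.2636  0.131 ] Frig_y -6.65 sd 0.33 F [-2.15 -6.43 -0.07] rig-y pos -0.187
```

View pics/f13z.png

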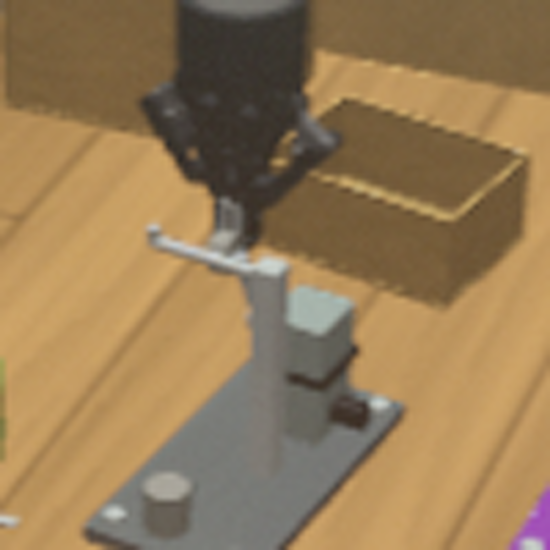

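step_arm(
  rows=[
    {"dp":[0,0,0],"turn":0,"jaw":1},
    {"dp":[0,0,0],"turn":0,"jaw":1},
    {"dp":[0,0,0],"turn":0,"jaw":1},
    {"dp":[0,0,0],"turn":0,"jaw":1},
    {"dp":[0,0,0],"turn":0,"jaw":1},
    {"dp":[0,0,0],"turn":0,"jaw":1},
    {"dp":[0,0,0],"turn":0,"jaw":1},
    {"dp":[0,0,0],"turn":0,"jaw":1},
    {"dp":[0,0,0],"turn":0,"jaw":1},
    {"dp":[0,0,0],"turn":0,"jaw":1},
    {"dp":[0,0,0],"turn":0,"jaw":1},
    {"dp":[0,0,0],"turn":0,"jaw":1},
  ],
)

```text
time: 25.67
tcp_pos: [0.57, -0.2636, 0.131]
tool_rot: [0.466, -0.532, 0.533, -0.465]
wrist_force: [-1.5, -6.7, 0.6]
opening: -0.0
```

Tripped and held for about 1.5 s at 6.65 N. Now I let it spring back.

step_arm(
  rows=[
    {"dp":[0.003,0,0],"turn":0,"jaw":1},
    {"dp":[0.007,0,0],"turn":0,"jaw":1},
    {"dp":[0.011,0,0],"turn":0,"jaw":1},
    {"dp":[0.015,0,0],"turn":0,"jaw":1},
    {"dp":[0.019,0,0],"turn":0,"jaw":1},
    {"dp":[0.023,0,0],"turn":0,"jaw":1},
    {"dp":[0.028,0,0],"turn":0,"jaw":1},
    {"dp":[0.034,0,0],"turn":0,"jaw":1},
    {"dp":[0.04,0,0],"turn":0,"jaw":1},
    {"dp":[0.045,0,0],"turn":0,"jaw":1},
    {"dp":[0.045,0,0],"turn":0,"jaw":1},
    {"dp":[0.045,0,0],"turn":0,"jaw":1},
  ],
)

```text
time: 26.67
tcp_pos: [0.5641, -0.3074, 0.1307]
tool_rot: [-0.465, 0.533, -0.532, 0.465]
wrist_force: [0.2, -0.0, -0.2]
opening: -0.0001
```

step_arm(
  rows=[
    {"dp":[0,-0.008,0],"turn":0,"jaw":1},
    {"dp":[0,-0.024,0],"turn":0,"jaw":1},
    {"dp":[0,-0.045,0],"turn":0,"jaw":1},
    {"dp":[0,-0.068,0],"turn":0,"jaw":1},
    {"dp":[0,-0.09,0],"turn":0,"jaw":1},
    {"dp":[0,-0.11,0],"turn":0,"jaw":1},
    {"dp":[0,-0.12,0],"turn":0,"jaw":1},
    {"dp":[0,-0.12,0],"turn":0,"jaw":1},
    {"dp":[0,-0.12,0],"turn":0,"jaw":1},
  ],
)

```text
time: 27.42
tcp_pos: [0.5644, -0.3069, 0.2511]
tool_rot: [0.465, -0.532, 0.533, -0.466]
wrist_force: [0.6, 0.4, 0.4]
opening: 0.0003
```

```bash
python3 - <<'E'
from h import *
s=get_state();print(s['time'],s['tcp_pos'],s['wrist_force'])
p=capture('side');save(p,'e.png')
for t in ('weight_center','roller_center','spare_roller','sprocket','bolt','bearing'): print(t,[(np.round(r['point'],3),round(r['score'],2)) for r in place_of(p,t)])
im=cv2.imread('pics/e.png')[100:340,160:350]; cv2.imwrite('pics/ez.png',cv2.resize(im,None,fx=2.5,fy=2.5,interpolation=cv2.INTER_CUBIC))
E
```

```text
27.4167 [ 0.56444426 -0.30687795  0.25106073] [0.59851359 0.40473687 0.36480721]
weight_center [(array([ 0.709, -0.169,  0.071]), 0.74), (array([0.487, 0.243, 0.078]), 0.71)]
roller_center [(array([ 0.562, -0.27 ,  0.139]), 0.61), (array([ 0.337, -0.333,  0.139]), 0.56), (array([0.486, 0.237, 0.128]), 0.38)]
spare_roller [(array([ 0.561, -0.128,  0.012]), 0.67), (array([ 0.757,  0.133, -0.002]), 0.67)]
sprocket [(array([ 0.472,  0.188, -0.   ]), 0.74), (array([0.494, 0.126, 0.004]), 0.63)]
bolt [(array([0.432, 0.166, 0.01 ]), 0.59), (array([0.487, 0.244, 0.079]), 0.53)]
bearing [(array([0.412, 0.115, 0.004]), 0.56)]
```

View pics/ez.png

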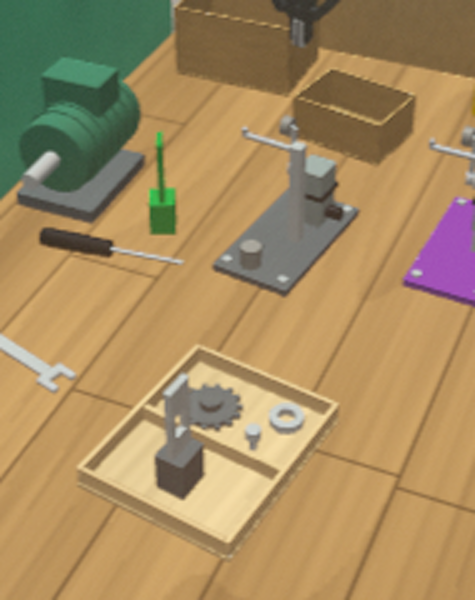

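The weight stands upright in the bay (180,465). The roller arm is back upright at (288,125), the other things are where they were and the gripper is clear.

```bash
python3 -c "
from rig import *
print(finish_job())"
```

```text
the job is handed in; nothing more can be done
None
```

I did both parts of the job in the order asked and handed it in at about 27.5 s. The hand-in reports no verdict.

- **Weight:** I lifted it about 15 mm, moved it about 60 mm along the rig's +x off the hook, and set it down in the tray's empty bay. The last picture shows it upright at about (0.486, 0.241), near the middle of the bay. It weighed about 0.45 kg by the wrist force.
- **Switch test:** I pushed the roller with the shut fingers.
  - **Slack:** It ran to roughly 20 mm of push (about 0.33 rad), where the force stepped from 1.2 to 4.7 N.
  - **Trip:** I pressed on to about 6 mm past that step, roughly 0.1 rad, and held it for about 1.5 s at 6.65 N. That force is above the highest trip force given (6.5 N) and well below the damage force (8.5 to 10 N). I judged the trip from force and travel, since nothing shows the contact itself.
  - **Return:** I then backed off, and the last picture shows the arm upright again.
- **Other things:** The last picture shows the tray parts, the spare roller and both look-alikes where they were. The gripper was clear of everything.
- **Disagreements:** Some network reports disagreed with the pictures, such as the green look-alike reported as the weight and the tray reported as the sprocket. I went by the pictures in those cases.

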